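# Peel a catch tray off the stack and hold it under the bench pin

## Task

Peel the top tray off the sticky stack by lifting one corner first, while the opposite corner stays down, so that the trays below are not lifted or dragged along. Then bring it under the wooden bench pin to catch filings: hold it level and still, a few centimetres below the pin without touching it, with the tip of the pin over the middle of the tray. Finish while holding the tray there, and leave the other things on the bench alone.

Things in the scene. Friction and masses are not known exactly. Their poses are not given: they have to be found in the camera images.
- tray_center (a point): The top tray: plain pressed steel, 170 (its x) x 130 (its y) x 40 mm high, about 0.25 kg, nested on four like it. Point at its centre, 20 mm below the rim's top; z up. All round runs a thick upright rim, 9 mm wide, 15 mm deep, faces vertical, to be pinched between a finger inside and one outside. Inside, a 5 mm ledge lies 12 mm below the rim's top, the floor 37 mm below it
- corner0 (a point): Mid-line of the rim's top at the tray's cut corner towards its +x, +y. The corners are cut at 45 degrees: flat edges 40 mm long that face along (+-1, +-1) of the tray's axes. Seated, the rim's underside is 4 mm above the rim of the tray below, so fingertips should reach at most 12 mm below the rim's top. Tray's axes
- corner1 (a point): The same at the cut corner towards -x, +y of the tray. The tray below clings to each of the four corners with about 3 N, until that corner is about 5 mm up. Pulled straight up, all four hold at once (12 N or more) and wrench at the whole stack; with one corner raised first, turning the tray by some 0.2 rad about its opposite corner, it peels off with about 8 N
- corner2 (a point): The same at the cut corner towards -x, -y of the tray, opposite corner0
- corner3 (a point): The same at the cut corner towards +x, -y of the tray, opposite corner1
- stack: The four lower trays, stuck fast together, same size and yaw as the top one; loose, 1.0 kg together. Origin under the centre of the lowest, on the rack's board, 10 mm above the bench; their uppermost rim is 97 mm above this origin, the seated top tray's rim 116 mm. Walls slope inward below the rims. The stack must stay where it is
- rack: Fixed plywood stacking rack under and around the stack, same centre and yaw: a board 220 (x) x 180 (y) x 10 mm with four uprights, 34 mm wide, 12 mm thick, up to 90 mm above the bench, at the middle of each side, 1 mm off the trays' rims. The corners are free. Origin on the bench under its centre
- pin_tip (a point): Half-way between the two prong ends of a bench pin, level with the pin's underside, 205 mm above the bench; axes of the riser. The pin is a level wooden board 20 mm thick, 64 mm wide, with a V notch. It runs 138 mm from here along +x to the front of the fixed wooden riser that carries it (160 mm deep, 270 mm wide, 245 mm high). Below the pin are only low bystanders
- bowl: Bystander: white ceramic bowl of stone chips, 124 mm across, 55 mm high; origin under its centre. Not part of the job.
- rough: Bystander: grey-green rough stone block, 90 x 70 x 55 mm; origin under its centre. Not part of the job.
- file: Bystander: hand file with wooden handle lying flat, 270 mm long along its x axis, 23 mm high; origin on the bench 120 mm from the handle's end. Not part of the job.
- pliers: Bystander: pliers with black grips lying flat, 155 mm long along x, 14 mm high; origin under the joint. Not part of the job.
- hammer: Bystander: hammer lying flat, 240 mm long along x; origin at its underside. Not part of the job.
- mandrel: Bystander: tapered steel ring mandrel with wooden handle lying flat, 240 mm long along x, 26 mm high; origin under its middle. Not part of the job.
- jar: Bystander: small brown glass jar with a steel cap, 56 mm across, 85 mm high; origin under its centre. Not part of the job.

How it is judged:
On the way, in this order (a step that is already met when the one before it is completed fails the run):
1. one corner of the top tray is lifted 15 mm or more while the opposite corner still sits in the stack (raised under 6 mm) (((z of corner0 in the frame of stack above 0.131 m and z of corner2 in the frame of stack below 0.122 m) or (z of corner1 in the frame of stack above 0.131 m and z of corner3 in the frame of stack below 0.122 m) or (z of corner2 in the frame of stack above 0.131 m and z of corner0 in the frame of stack below 0.122 m) or (z of corner3 in the frame of stack above 0.131 m and z of corner1 in the frame of stack below 0.122 m))), for 0.1 s.
2. the whole tray has come off: every corner is 30 mm or more above its seat (z of each of corner0, corner1, corner2, corner3 in the frame of stack above 0.146 m and contact force between tray and stack below 0.1 N), for 0.1 s.
At the end, for the whole second after the job is handed in: The gripper still holds the tray: centre within 40 mm (level) of the pin's tip, rim 10 to 90 mm below the pin, level within 0.2 rad, at rest, touching neither riser nor stack; stack upright, it and every bystander within 30 mm of their starts (horizontal distance between tray_center and pin_tip below 0.04 m and z of tray_center in the frame of pin_tip between -0.11 and -0.03 m and angle between tray_center's own z axis and vertical below 0.2 rad and linear speed of tray below 0.03 m/s and angular speed of tray below 0.3 rad/s and contact force between the fingers and tray above 1 N and contact force between tray and riser below 0.05 N and contact force between tray and stack below 0.05 N and distance of each of stack, bowl, rough, file, pliers, hammer, mandrel, jar from where it was at the start of the episode below 0.03 m and angle between stack's own z axis and vertical below 0.05 rad); the arm keeps its last pose, push and grip.
It fails at once if the lower trays are lifted or tipped with the top one (raised over 8 mm or tilted over 0.08 rad) (height (world z) of stack above 0.018 m or angle between stack's own z axis and vertical above 0.08 rad).
It fails at once if the stack is dragged over 30 mm (distance of stack from where it was at the start of the episode above 0.03 m).
It fails at once if a bystander is pushed over 30 mm (distance of any of bowl, rough, file, pliers, hammer, mandrel, jar from where it was at the start of the episode above 0.03 m).
It also fails if it takes over 51 s, if anything falls off the work surface, if the arm or the gripper's body presses on something with over 40 N, if the wrist force passes 120 N, or if a joint passes its speed limit or range.

## Robot

A 6-joint arm with a two-finger parallel gripper is mounted at the origin on the work surface. World frame = base frame: x ahead of the robot, y to its left, z up, the work surface at z = 0. Lengths are in m, angles in rad, forces in N, time in s.
With the tool pointing down it reaches from about 0.3 to 1 m from the base axis. Payload 5.1 kg.
Tool frame: the origin (TCP) lies on the centre line of the jaws, within the pads' length; the fingertips stand 14 mm ahead of it and the grasp point (between the pads) lies 5 mm behind it (manip.finger_overhang is the distance from the TCP to the fingertips, in m); z points along the fingers, y is the direction in which the jaws open and shut (so a half turn about z gives the same grasp; the last joint's range is limited). The gripper opens to 95 mm and grips with 3 to 60 N. Pads are 20 mm wide; open, the fingers measure 119 mm over their backs; the gripper's body (75 mm by 180 mm) begins 59 mm behind the grasp point.
Start: joints at [-0.083, 0.124, 1.65, -0, 1.367, -0.083], TCP at [0.65, -0, 0.229] pointing down, gripper open.
Joint ranges: [-2.61, 2.61], [-1.02, 2.33], [0.03, 2.71], [-1.35, 4.49], [0.32, 2.68], [-2.91, 2.91]. Speed limits (rad/s): [2.57, 2.57, 3.14, 3.14, 3.14, 3.14].

## Interface

Orientations are given as a rotation vector (axis times angle).
In Python, from rig import manip, fingers, kin, cams gives the robot as it stands. Calls block until the motion is done:
- manip.movep(position, orientation): joint-space move of the TCP to a pose.
- manip.movel(position, attitude=None, v=0.15, threshold=None): straight line of the TCP; attitude=None keeps the orientation; v is the mean speed in m/s. With threshold (N) it stops when the force on the tool has changed by that much, and returns True; else False.
- manip.move_j(angles): joint-space move.
- fingers.open_gripper() and fingers.gripper_close(): open the fingers fully, or close them until they stop; the grip force is fixed at half the most.
- manip.sleep(seconds).
- kin.ik(position, orientation): joint angles nearest the present ones, or None.
- manip.read_state(): the state.
- cams.camera(name): name is "scene" or "side" or "wrist"; returns a dict with "image" (400x640x3 uint8, red, green, blue), "fx", "fy", "cx", "cy" (pixels), "world_to_cam" (4x4, takes a point from world to camera coordinates). Camera axes: x right, y up, looking along -z (the intrinsics and any distortion apply to the point x, -y, -z); pixel columns grow to the right and rows downward; lengths in m; the calibration is good to about 2 mm. A picture is of the moment at which its call begins. There is no depth.
A pose or a line that the arm cannot do raises manip.MotionError and nothing moves.
- manip.sign_off(): hands the job in, once; it reports no verdict.
The state is a dict: "time_s": time; "joint_pos": joint angles; "qd": joint speeds; "joint_efforts": joint torques, N m; "eef_pos": TCP position; "ee_rot": TCP orientation; "contact_force": force on the tool from outside, world axes, zero at the start; "torque": the same for the moment, N m; "opening": finger opening in m.
Only numpy, scipy, OpenCV 4.12 (cv2) and the standard library are available. Lean on these libraries where they do the work, as an engineer would, in place of code of your own. Each camera call takes 0.05 s, during which the arm holds its last target.

## Working session

There is one attempt and no reset: what is moved stays moved. The work goes in short steps, each a Python script; the robot and the scene stay as the last script left them, time stands still between calls to the robot, and variables do not carry over. Pictures are saved under pics/ and viewed, and the job is handed in when it is done.

```bash
ls; mkdir -p pics
python3 - <<'E'
from rig import manip, cams
import cv2, pickle, numpy as np
d={}
for n in ["scene","side","wrist"]:
    c=cams.camera(n); d[n]=c
    cv2.imwrite(f"pics/{n}0.png",c["image"][...,::-1])
    print(n,{k:v for k,v in c.items() if k!="image"})
pickle.dump(d,open("cam0.pkl","wb"))
s=manip.read_state(); print(s); print(manip.finger_overhang)
E
```

```text
pics
scene {'fx': 465.6372341058578, 'fy': 465.6372341058578, 'cx': 315.9463152991508, 'cy': 213.92249220849877, 'world_to_cam': array([[ 0.68191313,  0.73106129, -0.02332088, -0.44944131],
       [-0.39558991,  0.39543813,  0.82893746,  0.0388778 ],
       [ 0.61522605, -0.55603783,  0.55885493, -1.61885558],
       [ 0.        ,  0.        ,  0.        ,  1.        ]])}
side {'fx': 388.2126654728607, 'fy': 388.2126654728607, 'cx': 322.9640193427754, 'cy': 206.56270062059914, 'world_to_cam': array([[-9.54015299e-01, -2.99757917e-01,  2.53235053e-05,
         5.78054803e-01],
       [ 2.32508631e-01, -7.39933106e-01,  6.31220037e-01,
        -1.28757234e-01],
       [-1.89194466e-01,  6.02199460e-01,  7.75603806e-01,
        -1.12707581e+00],
       [ 0.00000000e+00,  0.00000000e+00,  0.00000000e+00,
         1.00000000e+00]])}
wrist {'fx': 279.274871790602, 'fy': 279.274871790602, 'cx': 319.6630809653616, 'cy': 200.26430867555567, 'world_to_cam': array([[ 9.99998335e-01, -2.86095242e-04, -1.80217698e-03,
        -6.48008143e-01],
       [-1.59780215e-04,  9.70110326e-01, -2.42664234
[... 212 characters left out ...]
': 0.15, 'joint_pos': array([-8.26062891e-02,  1.24365479e-01,  1.65135394e+00, -2.99101600e-05,
        1.36749830e+00, -8.26131944e-02]), 'qd': array([ 2.99163542e-04, -1.82740104e-03, -4.13240504e-03,  1.27569036e-04,
        9.46177412e-06,  5.42439250e-04]), 'joint_efforts': array([ 4.52342692e-04, -4.18191254e+01, -3.60470796e+01,  7.75244599e-02,
        4.69156180e-02, -8.73639601e-05]), 'eef_pos': array([ 6.49524502e-01, -1.96332830e-06,  2.27666579e-01]), 'ee_rot': array([-2.22056332e+00, -2.22059212e+00,  1.68435656e-03]), 'contact_force': array([-0.58939694, -0.83600237, -0.17051502]), 'torque': array([-0.03601232, -0.01289384, -0.00279381]), 'opening': 0.09513618311033309}
0.014
```

View pics/scene0.png

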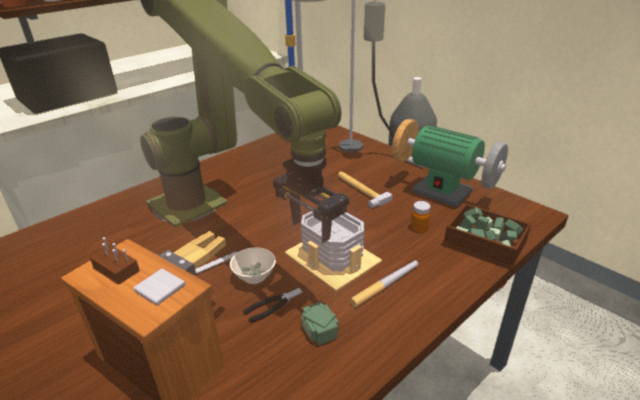

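View pics/side0.png

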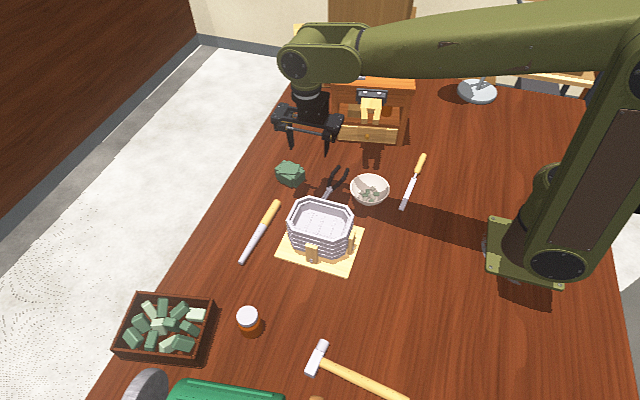

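View pics/wrist0.png

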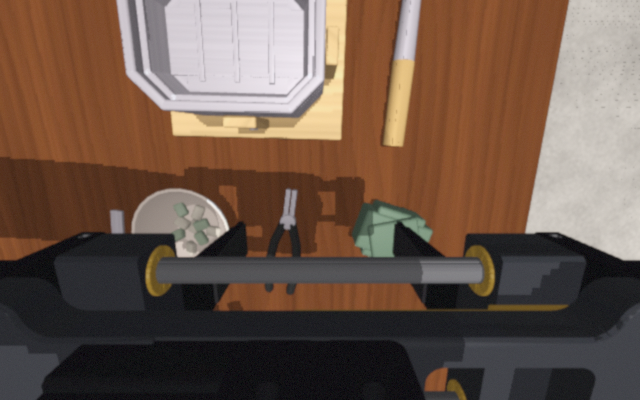

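The scene view shows the stack at (332,240) and the riser at lower left. The side view shows the stack at (320,228) and the pin at (371,107). The wrist view shows part of the tray rim at top left. I'll enlarge the areas that matter.

Run:
```python
import pickle,cv2
d=pickle.load(open("cam0.pkl","rb"))
def crop(n,x0,y0,x1,y1,s,o):
    im=d[n]["image"][y0:y1,x0:x1,::-1]; cv2.imwrite(o,cv2.resize(im,None,fx=s,fy=s,interpolation=cv2.INTER_CUBIC))
crop("side",270,185,370,285,6,"pics/c1.png")
crop("side",300,70,440,170,5,"pics/c2.png")
crop("scene",150,220,260,300,6,"pics/c3.png")
crop("wrist",100,0,360,150,3,"pics/c4.png")
```

```text
(no output)
```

View pics/c1.png

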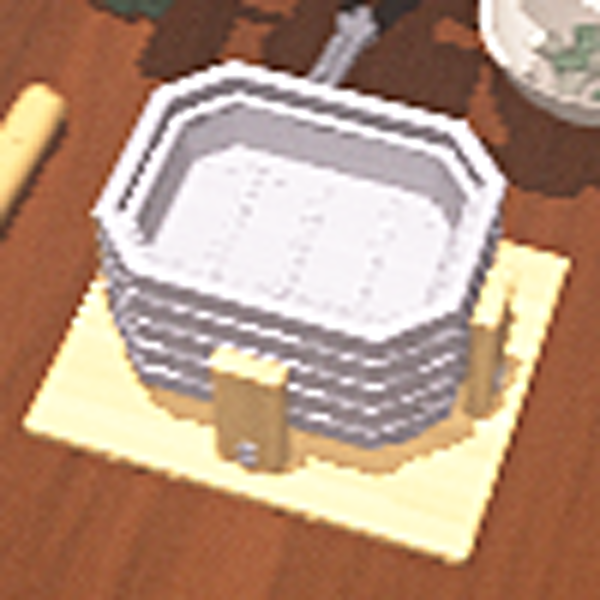

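View pics/c2.png

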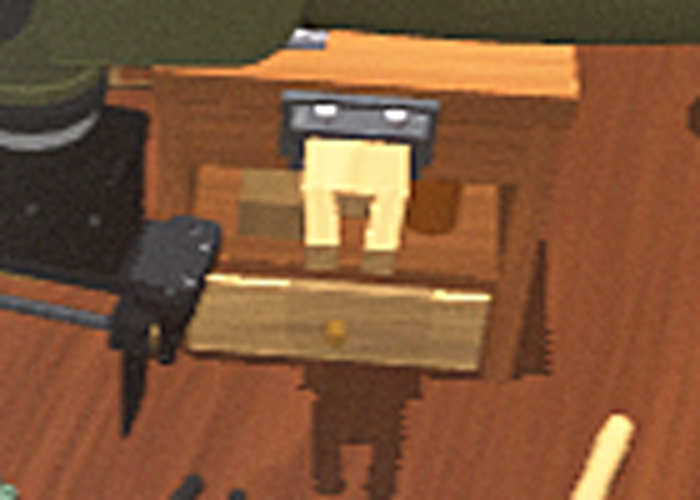

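View pics/c3.png

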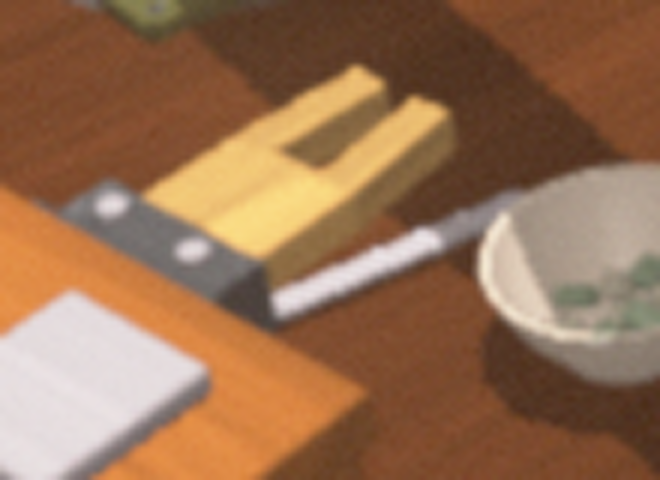

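View pics/c4.png

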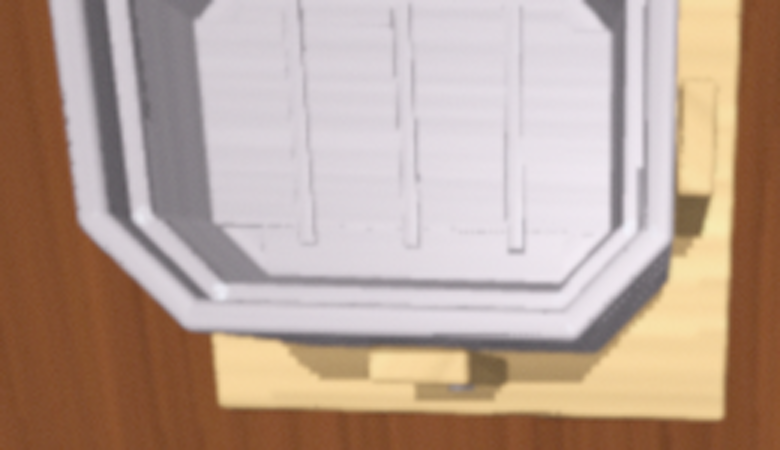

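```bash
cat > h.py <<'E'
import numpy as np, pickle, cv2
def proj(c,P):
    P=np.atleast_2d(P); q=P@c["world_to_cam"][:3,:3].T+c["world_to_cam"][:3,3]
    return np.c_[c["fx"]*q[:,0]/-q[:,2]+c["cx"], c["cy"]-c["fy"]*q[:,1]/-q[:,2]]
def unproj(c,u,v,z):
    R=c["world_to_cam"][:3,:3];t=c["world_to_cam"][:3,3]
    o=-R.T@t; r=R.T@np.array([(u-c["cx"])/c["fx"],-(v-c["cy"])/c["fy"],-1.]); return o+r*(z-o[2])/r[2]
E
python3 - <<'E'
from h import *
from scipy.optimize import least_squares
d=pickle.load(open("cam0.pkl","rb"))
W=np.array([(80,220),(190,328),(578,338),(668,245)])/3+[100,0]
S=np.array([(238,63),(160,90),(95,213),(135,275),(375,340),(470,298),(503,185),(460,120)])/6+[270,185]
w=[unproj(d["wrist"],*p,.126) for p in W]; s=[unproj(d["side"],*p,.126) for p in S]
print(np.round(w,4)); print(np.round(s,4))
k=.0283
O=np.array([(.085,.065-k),(.085-k,.065),(-.085+k,.065),(-.085,.065-k),(-.085,-.065+k),(-.085+k,-.065),(.085-k,-.065),(.085,-.065+k)])
def tr(p): 
    c,s_=np.cos(p[2]),np.sin(p[2]); return O@np.array([[c,s_],[-s_,c]])+p[:2]
from scipy.spatial.distance import cdist
def res(p,wh):
    o=np.c_[tr(p),np.full(8,.126)]; r=[]
    for n,M in(("wrist",W),("side",S)):
        if n in wh:
            q=proj(d[n],o); D=cdist(M,q); r+=list((M-q[D.argmin(1)]).ravel())
    return r
for wh in (["side"],["wrist"],["wrist","side"]):
  for y0 in (0,np.pi/2):
    f=least_squares(res,[*np.mean(s,0)[:2],y0],args=(wh,),loss="soft_l1",x_scale=[.01,.01,.1]); print(wh,f.x,f.cost)
print("pin side",[np.round(unproj(d["side"],*p,.225),4) for p in ((360.6,119),(380.4,119.6))], [np.round(unproj(d["side"],*p,.205),4) for p in ((361,123.8),(379,124.5))])
sc=lambda x,y:(x/6+150,y/6+220)
for p in ((362,66),(387,85),(410,95),(455,118)): print("pin scene",np.round(unproj(d["scene"],*sc(*p),.225),4))
E
```

```text
[[0.4834 0.1148 0.126 ]
 [0.5108 0.0855 0.126 ]
 [0.6245 0.0827 0.126 ]
 [0.6508 0.1081 0.126 ]]
[[0.6183 0.0856 0.126 ]
 [0.6477 0.1122 0.126 ]
 [0.6509 0.1884 0.126 ]
 [0.6221 0.2149 0.126 ]
 [0.5123 0.2162 0.126 ]
 [0.4793 0.1829 0.126 ]
 [0.4812 0.1185 0.126 ]
 [0.5097 0.0878 0.126 ]]
['side'] [ 0.56524898  0.15091668 -0.01385205] 3.6950070132251485
['side'] [0.56603618 0.15125163 1.57746536] 61.64187552011661
['wrist'] [ 0.56946359  0.1485314  -0.0347846 ] 3.1070137069373507
['wrist'] [0.57099832 0.15511527 1.52834607] 125.92745230554686
['wrist', 'side'] [ 0.56813767  0.1490087  -0.02430751] 11.612762473766901
['wrist', 'side'] [0.56626325 0.15140508 1.57723095] 187.58907604239852
pin side [array([ 0.5402, -0.1639,  0.225 ]), array([ 0.4835, -0.1788,  0.225 ])] [array([ 0.5383, -0.1673,  0.205 ]), array([ 0.4858, -0.1803,  0.205 ])]
pin scene [ 0.4938 -0.1771  0.225 ]
pin scene [ 0.5115 -0.177   0.225 ]
pin scene [ 0.5234 -0.1743  0.225 ]
pin scene [ 0.548  -0.1702  0.225 ]
```

```bash
cat >> h.py <<'E'
from scipy.spatial.transform import Rotation as Rn
PIN=np.array([.517,-.173,.205])
def grasp_R(yaw,ci,flip=0):
    # tool z down, tool y along the corner's diagonal (outward)
    sx,sy=[(1,1),(-1,1),(-1,-1),(1,-1)][ci]
    a=np.arctan2(sy,sx)+yaw+np.pi*flip
    y=np.array([np.cos(a),np.sin(a),0]); z=np.array([0,0,-1.]); x=np.cross(y,z)
    return Rn.from_matrix(np.c_[x,y,z])
CX,CY=.0677,.0477
def corner(c,yaw,ci):
    sx,sy=[(1,1),(-1,1),(-1,-1),(1,-1)][ci]
    k,s=np.cos(yaw),np.sin(yaw); a,b=sx*CX,sy*CY
    return np.array([c[0]+k*a-s*b,c[1]+s*a+k*b])
E
python3 - <<'E'
from h import *
from rig import kin,manip,cams
c=np.array([.567,.149]);yaw=-.02
for ci in range(4):
  for fl in (0,1):
    R=grasp_R(yaw,ci,fl); p=corner(c,yaw,ci); o=corner(c,yaw,(ci+2)%4); out=[]
    P=np.r_[p,.130]
    q=kin.ik(P,R.as_rotvec()); out.append(q)
    d=P-np.r_[o,.126]; dd=d.copy();dd[2]=0; dd/=np.linalg.norm(dd)
    n=R.as_matrix()[:,1]; n=n if n@dd>0 else -n
    T=Rn.from_rotvec(np.cross(n,[0,0,1])*.22)
    q2=kin.ik(np.r_[o,.126]+T.apply(d),(T*R).as_rotvec()); out.append(q2)
    g=np.r_[PIN[:2]+p-c,.184]; out.append(kin.ik(g,R.as_rotvec()))
    print(ci,fl,[None if q is None else np.round(q,2) for q in out])
manip.movep([.567,.04,.33],manip.read_state()["ee_rot"])
im=cams.camera("wrist"); pickle.dump(im,open("w1.pkl","wb")); cv2.imwrite("pics/w1.png",im["image"][...,::-1])
sc=cams.camera("side");pickle.dump(sc,open("s1.pkl","wb")); cv2.imwrite("pics/s1.png",sc["image"][...,::-1])
print(manip.read_state()["time_s"])
E
```

```text
0 0 [array([ 0.22,  0.23,  1.7 , -0.  ,  1.21, -0.55]), array([ 0.16,  0.08,  1.81,  0.14,  1.07, -0.66]), array([-0.3 ,  0.04,  1.81, -0.  ,  1.29, -1.07])]
0 1 [array([ 0.22,  0.23,  1.7 , -0.  ,  1.21,  2.59]), array([0.16, 0.08, 1.81, 0.14, 1.07, 2.48]), array([-0.3 ,  0.04,  1.81, -0.  ,  1.29,  2.07])]
1 0 [array([ 0.28, -0.04,  1.99, -0.  ,  1.19, -2.06]), array([ 0.17, -0.01,  1.91,  0.19,  1.37, -2.21]), array([-0.38, -0.26,  2.09, -0.  ,  1.31, -2.72])]
1 1 [array([ 0.28, -0.04,  1.99, -0.  ,  1.19,  1.08]), array([ 0.17, -0.01,  1.91,  0.19,  1.37,  0.93]), array([-0.38, -0.26,  2.09, -0.  ,  1.31,  0.42])]
2 0 [array([ 0.1 , -0.11,  2.05, -0.  ,  1.19,  2.47]), array([ 0.17, -0.01,  1.91, -0.12,  1.43,  2.58]), array([-0.56, -0.18,  2.03, -0.  ,  1.3 ,  1.81])]
2 1 [array([ 0.1 , -0.11,  2.05, -0.  ,  1.19, -0.67]), array([ 0.17, -0.01,  1.91, -0.12,  1.43, -0.57]), array([-0.56, -0.18,  2.03,  0.  ,  1.3 , -1.33])]
3 0 [array([ 0.07,  0.18,  1.76, -0.  ,  1.2 ,  0.88]), array([ 0.16,  0.08,  1.82, -0.2 ,  1.12,  1.04]), array([-0.45,  0.1 ,  1.75, -0.  ,  1.29,  0.36])]
3 1 [array([ 0.07,  0.18,  1.76, -0.  ,  1.2 , -2.26]), array([ 0.16,  0.08,  1.82, -0.2 ,  1.12, -2.1 ]), array([-0.45,  0.1 ,  1.75, -0.  ,  1.29, -2.79])]
0.8583
```

View pics/w1.png

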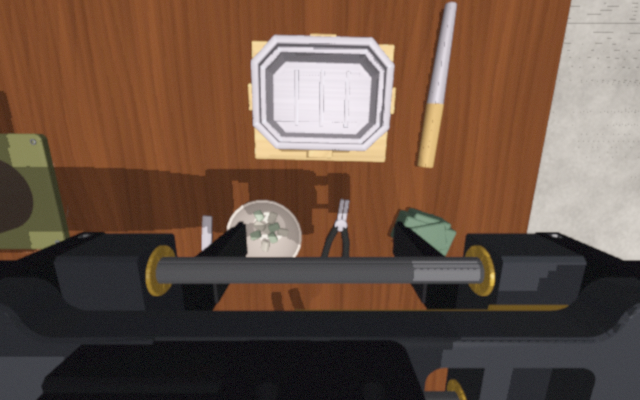

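The wrist view shows the whole tray, with its rim spanning about (250–393, 35–152). I'll enlarge it to find the corners.

Run:
```python
from h import *
c=pickle.load(open("w1.pkl","rb"))
cv2.imwrite("pics/w1c.png",cv2.resize(c["image"][25:165,240:405,::-1],None,fx=4.8,fy=4.8,interpolation=cv2.INTER_CUBIC)[:600])
c=pickle.load(open("s1.pkl","rb"))
cv2.imwrite("pics/s1c.png",c["image"][100:300,200:440,::-1].repeat(3,0).repeat(3,1))
```

```text
(no output)
```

View pics/w1c.png

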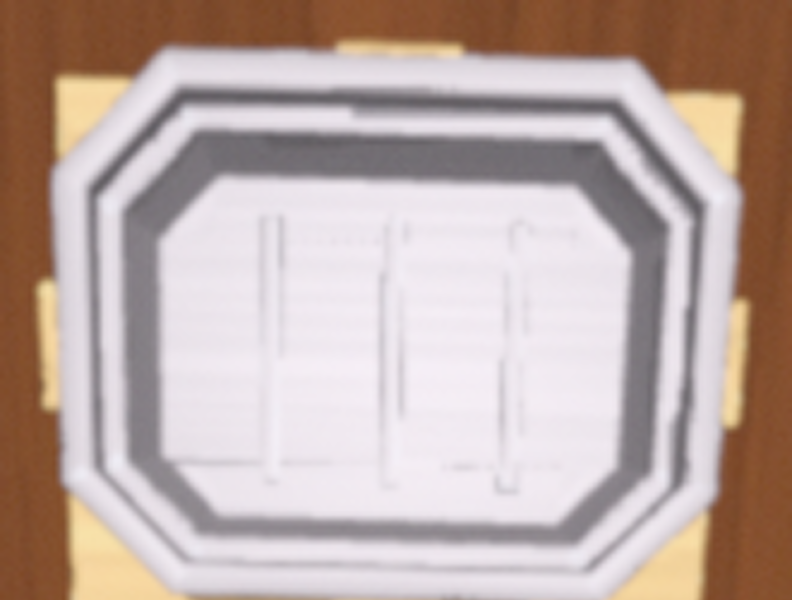

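Run:
```python
from h import *
from scipy.optimize import least_squares
c=pickle.load(open("w1.pkl","rb"))
W=np.array([(165,47),(632,60),(742,190),(717,495),(605,597),(180,592),(65,480),(55,180)])/4.8+[240,25]-.4
P=np.array([unproj(c,*p,.126)[:2] for p in W]);print(np.round(P,4))
k=.0283
O=np.array([(-.085+k,.065),(.085-k,.065),(.085,.065-k),(.085,-.065+k),(.085-k,-.065),(-.085+k,-.065),(-.085,-.065+k),(-.085,.065-k)])
def f(p):
    C,S=np.cos(p[2]),np.sin(p[2]); return (p[3]*O@np.array([[C,S],[-S,C]])+p[:2]-P).ravel()
r=least_squares(f,[.567,.149,0,1]);print(r.x,np.round(f(r.x).reshape(-1,2)*1e3,1))
```

```text
[[0.513  0.2148]
 [0.6253 0.2119]
 [0.6537 0.1831]
 [0.6519 0.1105]
 [0.6239 0.0845]
 [0.5118 0.0858]
 [0.4831 0.1143]
 [0.4847 0.1855]]
[ 0.56842323  0.14879681 -0.01662361  0.98998368] [[ 0.4 -0.7]
 [ 0.3  0.3]
 [-0.5  0.6]
 [ 0.   0.6]
 [-0.4 -0.9]
 [-0.5 -0.4]
 [ 0.6 -0.4]
 [ 0.2  1. ]]
```

View pics/s1c.png

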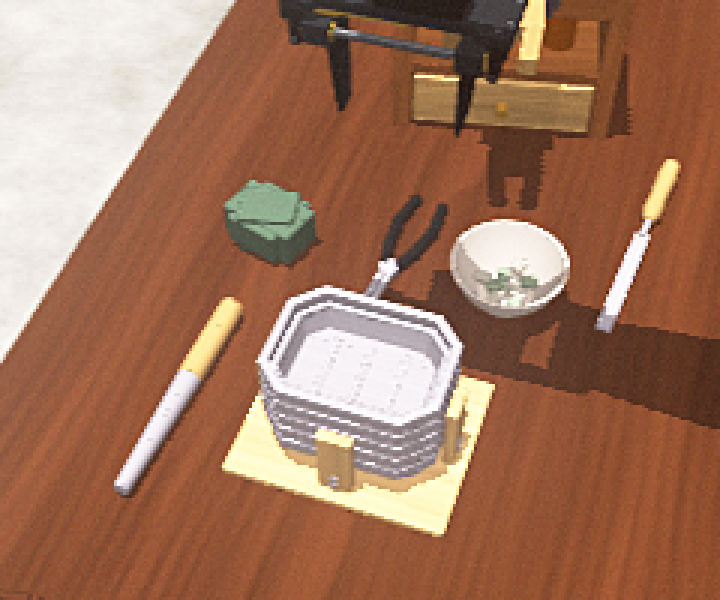

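The wrist fit puts the tray at (0.568, 0.149) with yaw −0.017 and residuals under 1 mm. The side view agrees to about 3 mm. I'll grip corner1.

```bash
cat >> h.py <<'E'
C=np.array([.5678,.1491]);YAW=-.017;CI=1;FL=1
E
python3 - <<'E'
from h import *
from rig import kin,manip,cams,fingers
R=grasp_R(YAW,CI,FL);p=corner(C,YAW,CI);print(p)
manip.movep(np.r_[p,.20],R.as_rotvec())
manip.movel(np.r_[p,.131],v=.1,threshold=6)
manip.sleep(.3)
s=manip.read_state();print(s["eef_pos"],s["contact_force"],s["time_s"])
for n in("wrist","side","scene"):
    c=cams.camera(n);cv2.imwrite(f"pics/g_{n}.png",c["image"][...,::-1] if n=="wrist" else cv2.resize(c["image"][160:300,240:420,::-1],None,fx=4,fy=4))
E
```

```text
[0.50092064 0.19794395]
[0.50124346 0.19807695 0.13161203] [-0.25358112  0.68694736  0.35753656] 3.025
```

View pics/g_wrist.png

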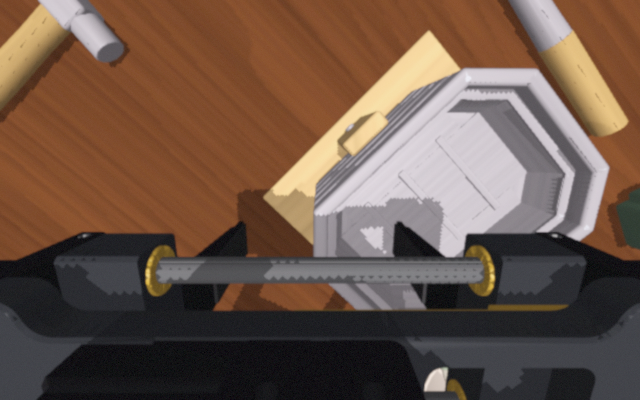

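View pics/g_side.png

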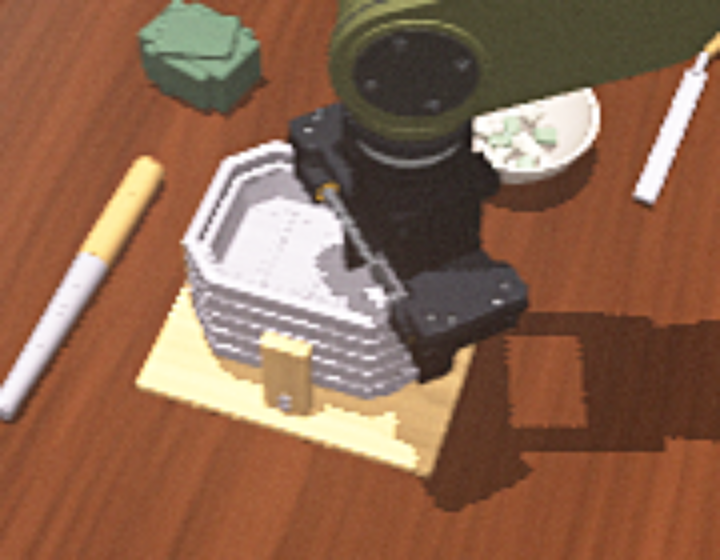

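The wrist view shows one finger inside the tray (410,240) and one outside (235,245), with the corner edge at column 315, so it is midway between them. I'll go 1.5 mm lower and close.

Run:
```python
from h import *
from rig import kin,manip,cams,fingers
p=corner(C,YAW,CI)
manip.movel(np.r_[p,.1293],v=.05); manip.sleep(.2)
s=manip.read_state();print(s["eef_pos"],s["contact_force"])
fingers.gripper_close(); manip.sleep(.4)
s=manip.read_state();print(s["eef_pos"],s["contact_force"],s["torque"],s["opening"],s["time_s"])
c=cams.camera("wrist");cv2.imwrite("pics/cl.png",c["image"][...,::-1])
```

```text
[0.50091527 0.19793939 0.12927584] [-0.60909761  0.2854384   0.53121711]
[0.50107551 0.19778603 0.12932843] [ 0.91611945 -1.52594187 -0.23509887] [-0.37129897 -0.186796   -0.21683405] 0.008905498464471327 5.325
```

View pics/cl.png

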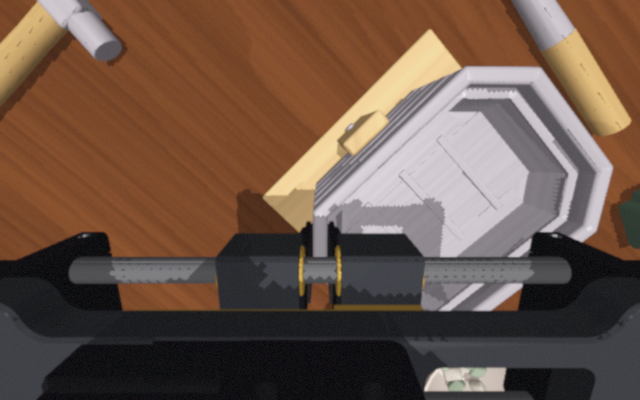

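```bash
cat > peel.py <<'E'
from h import *
from rig import kin,manip,cams,fingers
import sys
R=grasp_R(YAW,CI,FL);p=corner(C,YAW,CI);o=corner(C,YAW,(CI+2)%4)
P0=np.r_[p,.1293];O=np.r_[o,.126]
n=-R.as_matrix()[:,1]  # outward (flip)
def pose(a,up=0,pull=0):
    T=Rn.from_rotvec(np.cross(n,[0,0,1])*a)
    return O+T.apply(P0-O)+np.array([0,0,up])+pull*n,(T*R).as_rotvec()
def go(a,up=0,v=.03):
    x,r=pose(a,up); manip.movel(x,r,v=v); s=manip.read_state()
    print(a,up,np.round(s["eef_pos"]-x,4),np.round(s["contact_force"],1),np.round(s["torque"],2),round(s["opening"],4),round(s["time_s"],2))
def pic(n,tag):
    c=cams.camera(n);im=c["image"][...,::-1]
    if n!="wrist": im=cv2.resize(im[130:300,230:430],None,fx=3.5,fy=3.5,interpolation=cv2.INTER_CUBIC)
    cv2.imwrite(f"pics/{tag}_{n}.png",im)
E
python3 - <<'E'
from peel import *
print(n)
for a in (.02,.04,.07,.10): go(a)
manip.sleep(.2)
pic("side","p1")
pic("scene","p1")
E
```

```text
[-0.69498437  0.71902484 -0.        ]
0.02 0 [-0.0006 -0.0003 -0.0011] [ 2.3 -1.1 -6.3] [-0.28 -0.41  0.04] 0.0088 5.63
0.04 0 [-0.0003  0.0001 -0.0003] [ 1.3 -0.3 -4.1] [-0.22 -0.11 -0.03] 0.0088 5.89
0.07 0 [-0.0007  0.0004  0.0004] [-4.7  1.4 -0.7] [ 0.17  0.91 -0.2 ] 0.0089 6.21
0.1 0 [0.0001 0.0001 0.0004] [-3.3  2.4 -1.3] [ 0.27  0.64 -0.07] 0.0088 6.53
```

View pics/p1_side.png

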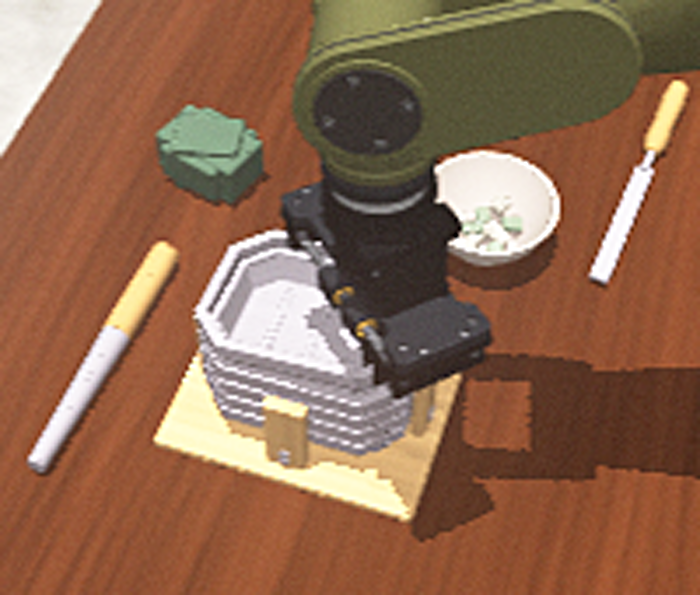

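View pics/p1_scene.png

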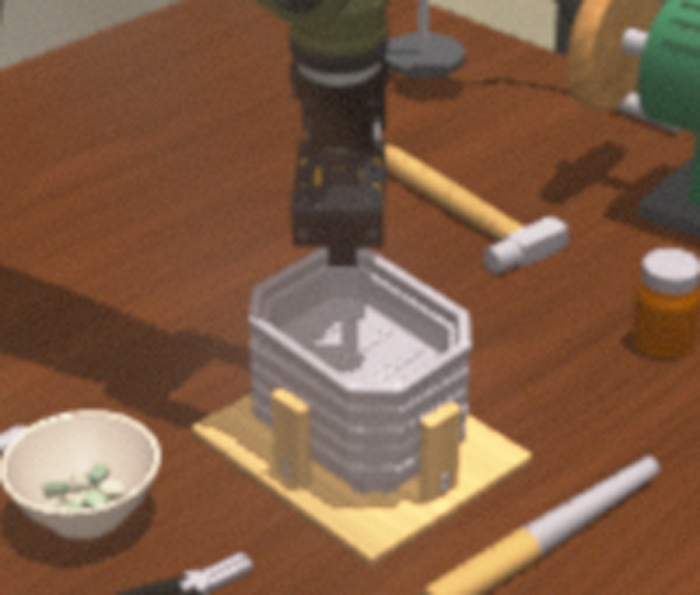

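The tray is hinging up at corner1, and the lower trays and rack haven't moved. The forces are small, so I'll continue to 0.21 rad.

Run:
```python
from peel import *
for a in (.13,.16,.19,.215): go(a)
manip.sleep(.2)
pic("scene","p2");pic("side","p2")
```

```text
0.13 0 [ 0.0005 -0.0002  0.0004] [-0.9  0.2 -2.6] [ 0.04  0.23 -0.03] 0.0085 7.14
0.16 0 [ 0.0007 -0.0004  0.0003] [ 0.2 -0.9 -1.5] [-0.13 -0.05 -0.02] 0.0086 7.46
0.19 0 [ 0.0003 -0.0002  0.0002] [ 0.8 -0.1 -1.6] [-0.11 -0.11  0.03] 0.0089 7.78
0.215 0 [ 0.0002 -0.0001  0.0002] [-1.1 -0.7 -0.9] [-0.12 -0.06  0.05] 0.0087 8.06
```

View pics/p2_scene.png

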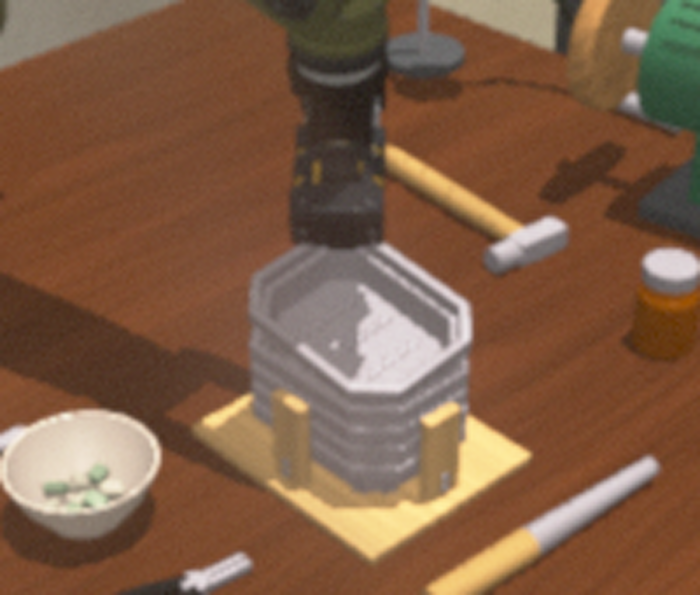

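View pics/p2_side.png

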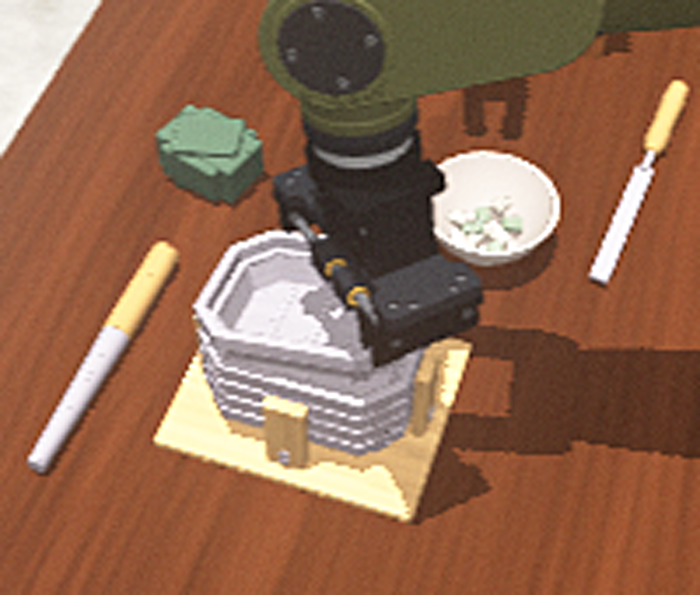

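The tray is tilted 0.215 rad with the far corner (365,385 in the scene crop) still seated. Next I'll lift straight up at this tilt.

Run:
```python
from peel import *
for u in (.004,.008,.014,.03,.07): go(.215,u,v=.03 if u<.02 else .06)
go(.21,.13,v=.1)
manip.sleep(.3)
pic("scene","p3");pic("side","p3")
print(manip.read_state()["time_s"])
```

```text
0.215 0.004 [-0.0002  0.0001  0.    ] [-0.1  0.2 -2.8] [-0.04  0.05 -0.02] 0.0086 8.64
0.215 0.008 [0.0001 0.0001 0.0003] [-0.4  1.1 -2.2] [0.02 0.04 0.01] 0.0086 8.93
0.215 0.014 [0.0003 0.     0.0004] [-0.3 -0.4 -3.6] [-0.04  0.12  0.04] 0.0085 9.28
0.215 0.03 [0.0004 0.0001 0.0009] [-0.   0.1 -3.1] [-0.03  0.14  0.01] 0.0086 9.69
0.215 0.07 [-0.0002 -0.     -0.0003] [ 0.  -0.8 -2.9] [-0.04  0.1  -0.01] 0.0087 10.51
0.21 0.13 [-0.0002 -0.     -0.0004] [-1.3 -0.1 -2.7] [-0.03  0.11  0.04] 0.0088 11.25
11.65
```

View pics/p3_scene.png

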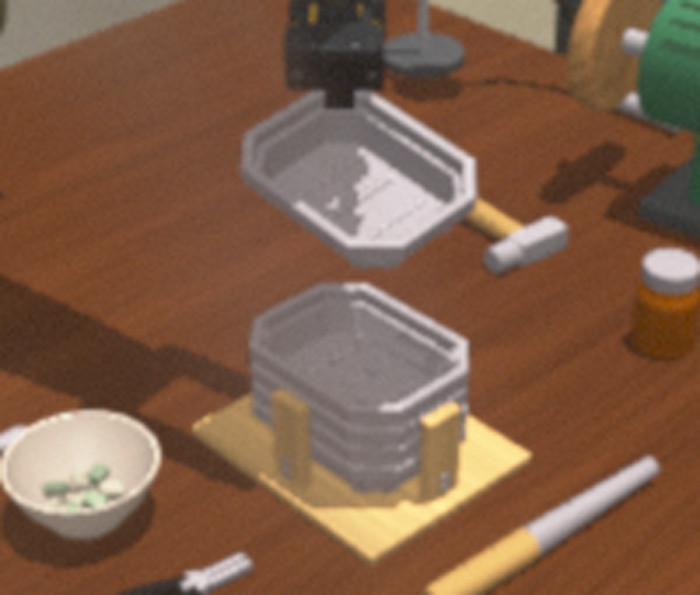

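View pics/p3_side.png

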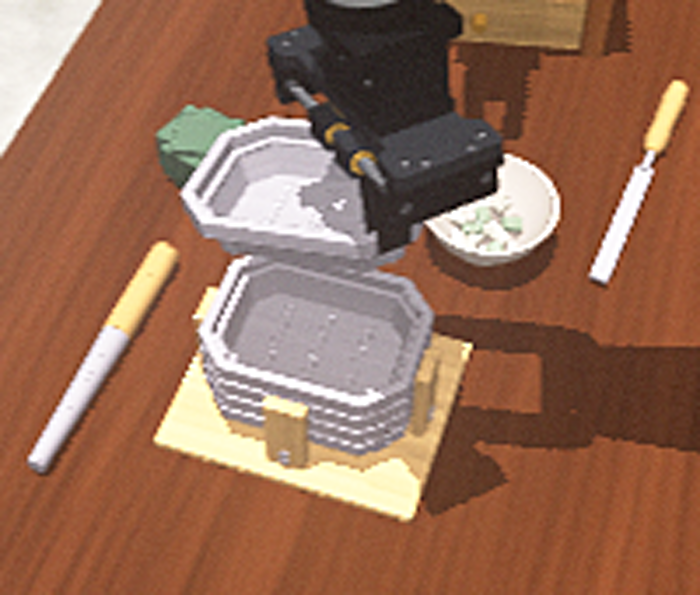

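It came off cleanly and the stack is unmoved. Now I'll level the tray, turn it so the gripped corner faces away from the riser, and go to a standoff in front of the pin.

```bash
cat >> peel.py <<'E'
G=np.array([.516,-.169]); dpsi=np.deg2rad(-52)
Rz=Rn.from_euler("z",dpsi); RG=Rz*R
off=Rz.apply(np.r_[p-C,0])   # centre -> TCP
def tgt(cx,cy,rim): return np.array([cx,cy,rim+.0033])+off
E
python3 - <<'E'
from peel import *
q=[kin.ik(tgt(G[0],G[1]+.2,.225),RG.as_rotvec()),kin.ik(tgt(*G,.168),RG.as_rotvec())]
print([np.round(x,2) for x in q],tgt(*G,.168))
go(0,.12,v=.1)
manip.movep(tgt(G[0],G[1]+.2,.225),RG.as_rotvec())
manip.sleep(.3)
s=manip.read_state();print(s["eef_pos"],s["contact_force"],s["torque"],s["opening"],s["time_s"])
for nn in("scene","side","wrist"):
    c=cams.camera(nn);cv2.imwrite(f"pics/p4_{nn}.png",c["image"][...,::-1])
E
```

```text
[array([ 0.12, -0.15,  1.93,  0.  ,  1.37,  1.83]), array([-0.27, -0.12,  1.99,  0.  ,  1.27,  1.44])] [ 0.51331452 -0.08622701  0.1713    ]
0 0.12 [0.0001 0.0002 0.0004] [ 0.1  0.1 -2.7] [ 0.19  0.24 -0.05] 0.0085 12.24
[0.51338726 0.11427696 0.22856362] [-0.18484984 -0.10229227 -3.42427825] [ 0.28260268  0.15070323 -0.0161215 ] 0.008593169000840683 13.2833
```

View pics/p4_scene.png

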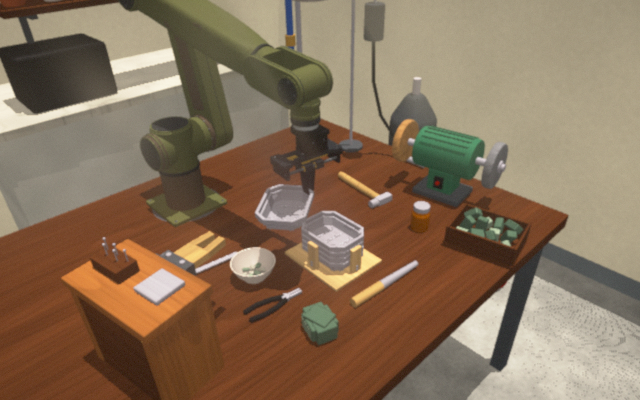

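View pics/p4_side.png

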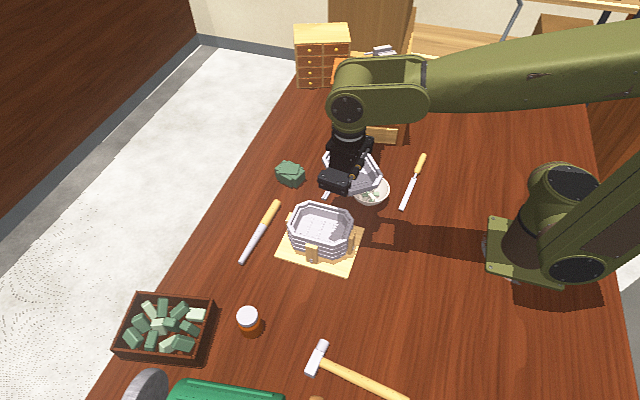

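The tray is held at the standoff. I'll overlay the expected rim on the scene view to check it is level.

```bash
cat >> peel.py <<'E'
k=.0283
OCT=np.array([(-.085+k,.065),(.085-k,.065),(.085,.065-k),(.085,-.065+k),(.085-k,-.065),(-.085+k,-.065),(-.085,-.065+k),(-.085,.065-k)])
def rimpts(s,sag=0):
    # rim octagon in world from tool pose; sag about tool x at TCP (rad)
    Rt=Rn.from_rotvec(s["ee_rot"])
    loc=R.inv().apply(np.c_[Rn.from_euler("z",YAW).apply(np.c_[OCT,np.zeros(8)])[:,:2]+C-p,np.full(8,-.0033)])
    loc=Rn.from_rotvec([sag,0,0]).apply(loc)
    return Rt.apply(loc)+s["eef_pos"]
def overlay(nn,x0,y0,x1,y1,f,out,sags=((0,(0,0,255)),)):
    c=cams.camera(nn);s=manip.read_state()
    im=cv2.resize(np.ascontiguousarray(c["image"][y0:y1,x0:x1,::-1]),None,fx=f,fy=f,interpolation=cv2.INTER_CUBIC)
    for sg,col in sags:
        q=(proj(c,rimpts(s,sg))-[x0,y0])*f
        cv2.polylines(im,[q.round().astype(np.int32)],True,col,1)
    cv2.imwrite(out,im); return c,s
E
python3 - <<'E'
from peel import *
s=manip.read_state(); print(np.round(rimpts(s),3)[:,2],np.round(rimpts(s,.05),3)[:,2])
overlay("scene",230,150,350,240,6,"pics/o1.png",((0,(0,0,255)),(.1,(0,255,0)),(-.1,(255,0,0))))
E
```

```text
[0.225 0.225 0.225 0.225 0.225 0.225 0.225 0.225] [0.225 0.221 0.219 0.217 0.217 0.221 0.223 0.225]
```

View pics/o1.png

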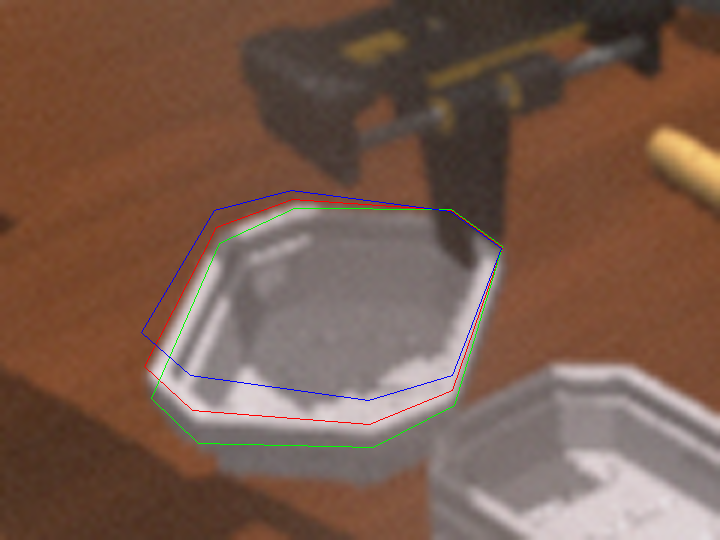

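The tray sags about 0.04 rad at the far corner, between the red (0) and green (0.1) outlines. I'll correct that, descend, and slide in under the pin.

Run:
```python
from peel import *
nG=Rz.apply(n); RC=Rn.from_rotvec(np.cross(nG,[0,0,1])*-.035)*RG
st=lambda:(lambda s:print(s["eef_pos"],np.round(s["contact_force"],1),np.round(s["torque"],2),round(s["opening"],4),s["time_s"]))(manip.read_state())
manip.movel(tgt(G[0],G[1]+.14,.168),RC.as_rotvec(),v=.08); st()
overlay("scene",200,170,320,260,6,"pics/o2.png")
print(manip.movel(tgt(G[0],G[1],.168),v=.06,threshold=8)); manip.sleep(.5); st()
overlay("scene",140,200,290,290,5,"pics/o3.png")
overlay("side",290,70,450,190,5,"pics/o4.png")
c=cams.camera("wrist");cv2.imwrite("pics/o5.png",c["image"][...,::-1])
```

```text
[0.51368226 0.05398042 0.17185332] [ 1.2 -0.4 -2.4] [0.31 0.17 0.  ] 0.0089 14.6667
False
[ 0.51333159 -0.08621699  0.17129932] [-0.4  0.3 -3.2] [0.31 0.11 0.03] 0.0088 17.7
```

View pics/o3.png

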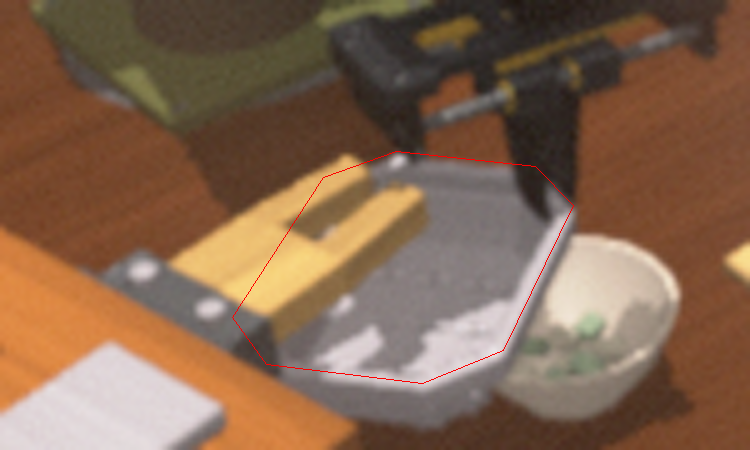

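View pics/o4.png

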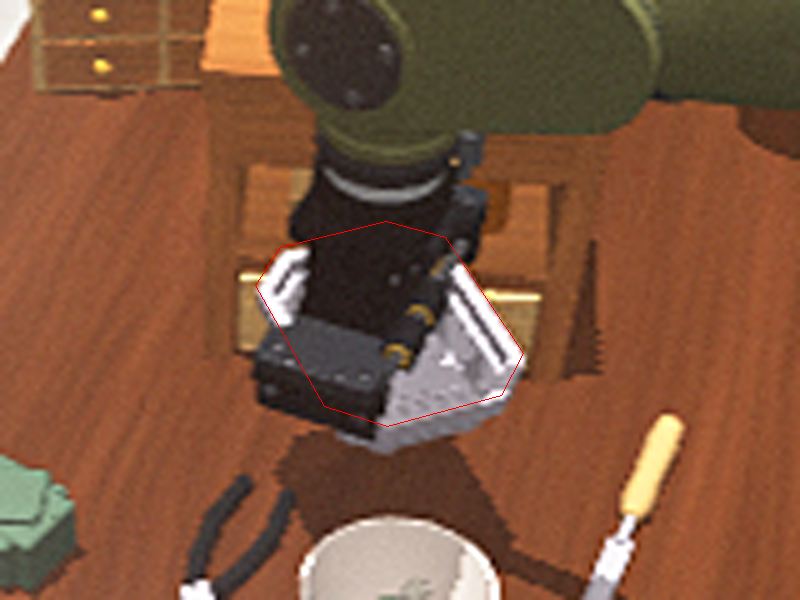

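View pics/o5.png

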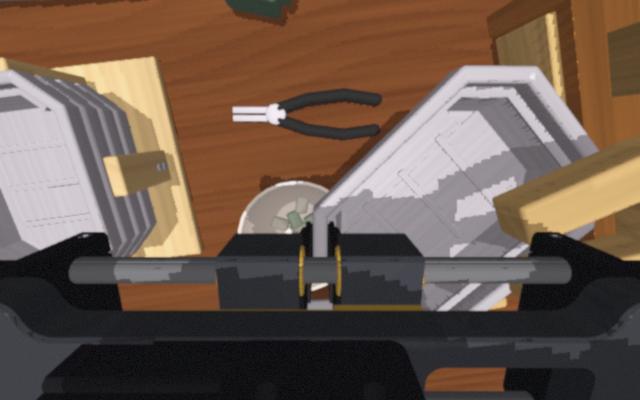

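Run:
```python
from peel import *
d=pickle.load(open("cam0.pkl","rb"))["side"]
for z in (0,.03,.06,.09,.12,.15): print(z,*[np.round(unproj(d,*q,z)[:2],3) for q in ((342,126),(397,129),(338,139.5),(396,143.5),(401,145.6))])
c=cams.camera("wrist")
for z in (0,.03,.06,.09,.12,.15): print(z,*[np.round(unproj(c,*q,z)[:2],3) for q in ((488,22),(552,12),(500,65))])
s=manip.read_state();r=rimpts(s);print(np.round(r,3))
print(proj(d,[(r[:,0].mean(),r[:,1].mean(),.205)]))
cv2.imwrite("pics/o6.png",cv2.resize(c["image"][0:220,440:640,::-1],None,fx=3.5,fy=3.5)[:600])
```

```text
0 [ 0.651 -0.385] [ 0.447 -0.431] [ 0.644 -0.306] [ 0.436 -0.349] [ 0.416 -0.343]
0.03 [ 0.642 -0.349] [ 0.445 -0.393] [ 0.635 -0.273] [ 0.433 -0.314] [ 0.415 -0.308]
0.06 [ 0.633 -0.313] [ 0.442 -0.356] [ 0.627 -0.24 ] [ 0.431 -0.279] [ 0.413 -0.274]
0.09 [ 0.624 -0.278] [ 0.44  -0.319] [ 0.618 -0.206] [ 0.429 -0.245] [ 0.412 -0.239]
0.12 [ 0.615 -0.242] [ 0.437 -0.282] [ 0.609 -0.173] [ 0.427 -0.21 ] [ 0.41  -0.205]
0.15 [ 0.606 -0.206] [ 0.435 -0.244] [ 0.601 -0.139] [ 0.425 -0.175] [ 0.409 -0.17 ]
0 [ 0.664 -0.295] [ 0.665 -0.363] [ 0.62  -0.308]
0.03 [ 0.657 -0.276] [ 0.657 -0.338] [ 0.617 -0.288]
0.06 [ 0.649 -0.257] [ 0.65  -0.313] [ 0.613 -0.268]
0.09 [ 0.641 -0.238] [ 0.642 -0.288] [ 0.609 -0.248]
0.12 [ 0.634 -0.22 ] [ 0.634 -0.263] [ 0.606 -0.228]
0.15 [ 0.626 -0.201] [ 0.626 -0.238] [ 0.602 -0.209]
[[ 0.534 -0.085  0.168]
 [ 0.602 -0.175  0.171]
 [ 0.596 -0.215  0.172]
 [ 0.538 -0.259  0.174]
 [ 0.498 -0.253  0.174]
 [ 0.43  -0.163  0.171]
 [ 0.436 -0.123  0.17 ]
 [ 0.494 -0.079  0.168]]
[[368.34129671 124.85575308]]
```

View pics/o6.png

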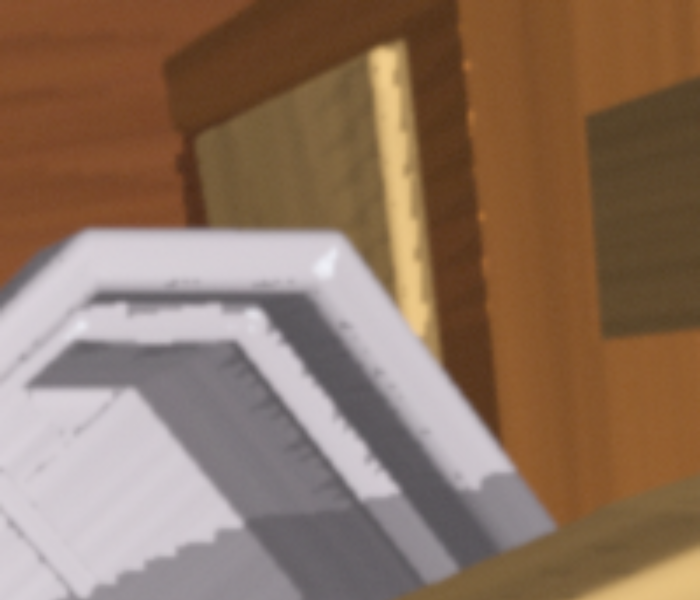

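The drawer front is flush with the riser (y ≈ −0.33), well clear of the tray, whose far edge is at y ≈ −0.26. There is no sideways force, so I'll hand in.

Run:
```python
from rig import manip
s=manip.read_state();print(s["time_s"],abs(s["qd"]).max(),s["opening"],s["contact_force"])
manip.sign_off()
```

```text
17.9 0.001686806497572077 0.00863431728495638 [-0.36313494 -0.18302408 -2.94755315]
the job is handed in; nothing more can be done
```

I peeled the top tray off by its −x, +y corner (corner1) and handed it in held under the bench pin at 17.9 s. The sign-off gave no verdict, so what follows is from my own checks.

- **Peel:** I tilted the tray 0.215 rad about the opposite corner, which stayed seated in the pictures, then lifted it at that tilt. The vertical force during the peel stayed within about 6 N in the printed readings. The pictures show the lower trays unmoved.
- **Hold:** The arm is still, with the gripper closed to 8.6 mm on the 9 mm rim. It carries about 3 N downwards, roughly the tray's weight, and almost no sideways force, so nothing appears to be touching.
- **Position:** From the tool pose, the tray centre is within about 5 mm of the pin's tip. The rim is about 31–37 mm below the pin.
- **Level:** The tray sagged about 0.04 rad at the far corner, and I corrected for it by eye using an overlaid outline. The remaining tilt is within about 0.04 rad, which is not an exact measurement.
- **Disagreements:** The camera estimates of the pin's tip differed by about 9 mm in x between the scene and side views, so I used their mean. The estimates of the tray's centre differed by about 3 mm. Both are well inside the tolerance.
- **Bystanders:** None looked moved in the pictures, but I did not measure their final positions.

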